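# Lay the dropper bottle in the sloped cradle and close the keeper

## Task

Pick up the larger of the two dropper bottles, lower it (do not drop it) onto its side in the sloped V cradle of the stand, with its base close up against the end stop and its cap at the raised end, and let go. Then swing the stand's keeper arm over the bottle until it is fully closed. Do not let the bottle topple onto the table, and leave the small bottle and the timer where they are.

Things in the scene. Friction and masses are not known exactly. Their poses are not given: they have to be found in the camera images.
- large_bottle: The larger of two brown dropper bottles with black caps, loose, about 60 g, standing upright at the start. Round body 35 mm in diameter, straight to about 50 mm up, then a shoulder to 65 mm; cap 22 mm in diameter; 85 mm tall in all. Origin: centre of the underside of its base; z points from base to cap.
- small_bottle: Smaller brown dropper bottle of the same shape, 29 mm in diameter, 62 mm tall, a bystander standing upright; it may stand on either side of the larger one. Origin: centre of its underside, z up.
- timer: White lab timer, 66 x 70 x 30 mm, a bystander lying on the table. Origin: centre of its underside.
- bottle_stand: The stand, fixed to the table: grey base plate 150 (x) x 145 (y) x 8 mm, the V cradle along its middle, the keeper's post. Origin: centre of the plate's underside, z up. Its -x side is the end where the cap belongs. The 10 mm thick keeper post rises at x = +25, y = +58 mm to z = 87 mm; it is the keeper's hinge axis.
- cradle: Fixed aluminium V trough on the stand, 60 mm long, 27 mm wide (fingers pass beside it). Its frame is the seated bottle's place: origin on the bottle's axis at the end stop's face, 62 mm over the table; -x runs up it (15 degrees) the way the cap must point; y level across; z up, square to the trough. V faces touch the bottle 35 degrees either side of below; the stop ends 7 mm above the axis.
- keeper (a joint): Angle of the keeper arm about its upright post, rad: 0 is fully closed (at its stop, the arm level across the bottle near its base, about 4 mm above it); it grows as the arm swings open, anticlockwise from above, to about 1.5 when parked pointing to the stand's +x. It stays where it is left, with slight friction.
- keeper_knob (a point): Middle of the black round knob (13 mm in diameter, 22 mm tall) standing on the free end of the keeper arm, 70 mm from the hinge axis. The point is 12 mm above the arm's top and 10 mm below the knob's top. The arm is 10 mm wide, 8 mm thick, its underside 87.5 mm over the table. Closed, the knob is at x = +25, y = -12 mm in the stand's frame.

How it is judged:
By the outcome, as a careful person would: the job done as asked, in the order asked, and still so for the second after the job is handed in, with the robot touching nothing.
It also fails if it takes over 48 s, if anything falls off the work surface, if the arm or the gripper's body presses on something with over 40 N, if the wrist force passes 120 N, or if a joint passes its speed limit or range.

## Robot

A 7-joint arm with a two-finger parallel gripper is mounted at the origin on the work surface; the furniture and walls round the work are solid. World frame = base frame: x ahead of the robot, y to its left, z up, the work surface at z = 0. Lengths are in m, angles in rad, forces in N, time in s.
With the tool pointing down it reaches from about 0.4 to 0.85 m from the base axis. Payload 10.4 kg.
Tool frame: the origin (TCP) lies at the very end of the fingers, on their centre line; the grasp point (between the pads) lies 19 mm behind it; z points along the fingers, y is the line along which they close (so a half turn about z gives the same grasp; the last joint's range is limited). The gripper opens to 85 mm and grips with 20 to 120 N. Pads are 22 mm wide; open, the fingers measure 114 mm over their backs; the gripper's body (76 mm by 85 mm) begins 54 mm behind the grasp point. The pads swing forward as they close: fully open they stand 13 mm farther back than shut.
Start: joints at [1.126, 0.332, -0.065, 1.46, 0.022, 1.35, -0.088], TCP at [0.256, -0.57, 0.231] pointing down, gripper open.
Joint ranges: [-2.6, 2.6], [-0.5, 2.12], [-1.47, 1.34], [0.16, 2.42], [-1.27, 4.41], [0.06, 2.06], [-2.6, 2.6]. Speed limits (rad/s): [2.22, 2.22, 2.79, 2.79, 3.14, 3.14, 3.14].

## Interface

Orientations are given as a unit quaternion [x, y, z, w].
In Python, from workcell import * gives the robot as it stands. The module is installed in compiled form; this text tells all that it offers.
- The arm moves only by the tool carry_out, never from a script. Its argument "motion" is a list of rows, each an object with "xyz": the shift along the tool's x, y, z in m, a list of three; "angular": the turn, a rotation vector about the tool's x, y, z in degrees, a list of three. A call has 1 to 12 rows; each row is the pose to reach, as a shift and turn from the pose commanded when the call began, along the tool's axes at that moment; what a row does not reach only later rows make up. A row lasts 1/10 s, in which the tool goes at most 50 mm and 8.59 degrees, less where a joint would pass 70% of its speed; a pose out of reach is approached as far as the arm can. A call with a gripper value outside its range is refused whole. "hand" is the opening, from 0 (shut) to 1 (fully open), set as the call begins (left out, the last holds). The fingers move at their own pace and stop on an object; "grip_force" is the grip in N (left out, the last holds). Time passes only in rows, so rows that repeat a pose let the fingers close. It gives the time, the measured TCP pose, the force, the opening and the grip force at its end, in the units of the state.
- get_obs(): the state, without advancing time (a new reading comes with each control period).
- camera(name): name is "scene" or "top" or "wrist"; returns a dict with "img" (400x640x3 uint8, red, green, blue), "fx", "fy", "cx", "cy" (pixels), "k1" (the pictures are not rectified: a ray, as slopes to the right and down, at radius r is drawn at 1 + k1 r^2 times it, then the intrinsics apply), "extrinsics" (4x4, takes a point from camera to world coordinates). Camera axes: x right, y up, looking along -z (the intrinsics and any distortion apply to the point x, -y, -z); pixel columns grow to the right and rows downward; lengths in m; the calibration is good to about 2 mm. A picture is of the moment at which its call begins. There is no depth.
- hand_in(): hands the job in; it is judged then, once.
The state is a dict: "clock": time; "joint_pos": joint angles; "joint_velocities": joint speeds; "tau": joint torques, N m; "position": TCP position; "ee_rot": TCP orientation; "ft_force": force on the tool from outside, world axes, zero at the start; "torque": the same for the moment, N m; "grip_width": opening from 0.0 (shut) to 1.0 (fully open); "grasp_force": force on a finger pad.
Only numpy, scipy, OpenCV 4.12 (cv2) and the standard library are available. Lean on these libraries where they do the work, as an engineer would, in place of code of your own. Each camera call takes 0.05 s, during which the arm holds its last target. There are 200 camera calls.

## Working session

There is one attempt and no reset: what is moved stays moved. The work goes in short steps, Python scripts to look and compute and a tool call to move; the robot and the scene stay as the last step left them, time stands still between calls to the robot, and variables do not carry over. Pictures are saved under pics/ and viewed, at most 10 in all, crops included, and the job is handed in when it is done.

Besides the shell and the picture viewer there is one more tool, called after "Request:" by a JSON object that holds its "api" and its "payload". carry_out: Moves the arm, as the interface text tells. Its arguments: {"type":"object","properties":{"motion":{"type":"array"},"hand":{"type":"number"},"grip_force":{"type":"number"}},"required":["motion"]}

```bash
mkdir -p pics
cat > h.py <<'E'
from workcell import *
import numpy as np, cv2, pickle
from scipy.spatial.transform import Rotation as R
def grab(n,f):
    c=camera(n); cv2.imwrite(f'pics/{f}.png',c['img'][...,::-1]); pickle.dump(c,open(f'pics/{f}.pkl','wb')); return c
def load(f): return pickle.load(open(f'pics/{f}.pkl','rb'))
def ray(c,u,v):
    K=np.array([[c['fx'],0,c['cx']],[0,c['fy'],c['cy']],[0,0,1.]])
    d=np.array([(u-c['cx'])/c['fx'],(v-c['cy'])/c['fy']]); s=d.copy()
    for _ in range(30): s=d/(1+c['k1']*(s@s))
    E=np.array(c['extrinsics']); return E[:3,3],E[:3,:3]@np.array([s[0],-s[1],-1])
def onz(c,u,v,z):
    o,d=ray(c,u,v); return o+d*(z-o[2])/d[2]
def proj(c,p):
    E=np.array(c['extrinsics']); q=E[:3,:3].T@(np.array(p)-E[:3,3]); s=np.array([q[0],-q[1]])/-q[2]
    s=s*(1+c['k1']*(s@s)); return s*[c['fx'],c['fy']]+[c['cx'],c['cy']]
E
python3 - <<'E'
from h import *
o=get_obs(); print({k:np.round(v,3) for k,v in o.items()})
for n in('top','scene','wrist'):
    c=grab(n,n+'0'); print(n,c['fx'],c['k1'],np.round(c['extrinsics'],3).tolist())
E
```

```text
{'clock': np.float64(0.0), 'joint_pos': array([ 1.126,  0.333, -0.065,  1.461,  0.022,  1.35 , -0.089]), 'joint_velocities': array([ 0.   , -0.   , -0.001, -0.002,  0.   ,  0.001,  0.001]), 'tau': array([-0.0000e+00, -6.2546e+01,  4.9000e-02, -3.9160e+01,  1.6000e-02,
        1.0000e-02,  0.0000e+00]), 'position': array([ 0.256, -0.57 ,  0.23 ]), 'ee_rot': array([ 0.978,  0.209, -0.   , -0.001]), 'ft_force': array([-0.269, -0.432,  0.144]), 'torque': array([0.074, 0.018, 0.036]), 'grasp_force': np.float64(0.0), 'grip_width': np.float64(0.999)}
top 429.712827066625 -0.014412684342032961 [[0.003, 0.996, -0.091, 0.363], [-1.0, -0.0, -0.029, 0.255], [-0.029, 0.091, 0.995, 0.956], [0.0, 0.0, 0.0, 1.0]]
scene 411.94583050036596 -0.04093109605358232 [[-0.733, 0.482, -0.48, -0.002], [-0.679, -0.541, 0.496, 0.706], [-0.02, 0.69, 0.724, 0.708], [0.0, 0.0, 0.0, 1.0]]
wrist 326.50323567359834 -0.005849346728725041 [[0.409, 0.867, 0.286, 0.329], [-0.912, 0.389, 0.127, -0.537], [-0.001, -0.312, 0.95, 0.374], [0.0, 0.0, 0.0, 1.0]]
```

View pics/top0.png

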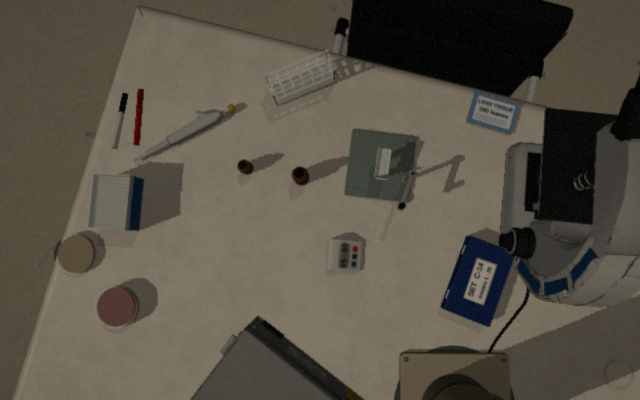

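View pics/scene0.png

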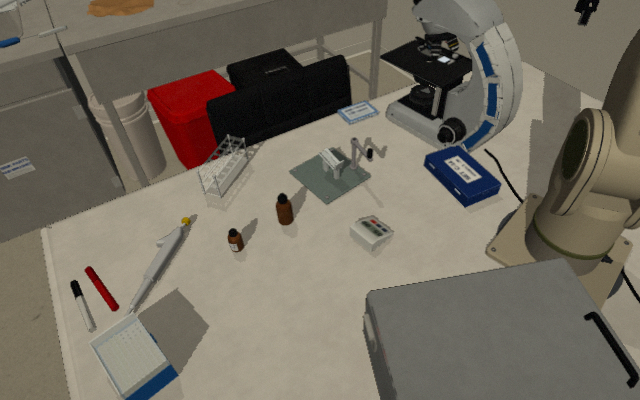

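The top view shows the large bottle near (300,175), the small one near (245,167), the timer at (345,255), the stand plate centred near (382,164), and the knob near (402,206). The stand's +x therefore points down in the picture, which is roughly world -x.

Run:
```python
from h import *
t=load('top0');s=load('scene0')
a=cv2.resize(t['img'][115:225,230:430],None,fx=4,fy=4,interpolation=cv2.INTER_CUBIC)[:300*2]
b=cv2.resize(s['img'][125:265,215:415],None,fx=4,fy=4,interpolation=cv2.INTER_CUBIC)
b=cv2.resize(s['img'][130:165+95,215:395],None,fx=3,fy=3)
cv2.imwrite('pics/cropT.png',a[...,::-1]); 
b=cv2.resize(s['img'][125:255,220:400],None,fx=4.4,fy=4.4,interpolation=cv2.INTER_CUBIC); cv2.imwrite('pics/cropS.png',b[...,::-1])
def seg(c,m,lab,amin=15):
    n,l,st,ce=cv2.connectedComponentsWithStats(m.astype('uint8'))
    for i in range(1,n):
        if st[i,4]>amin: print(lab,st[i],ce[i].round(1))
for c,lab,(x0,y0,x1,y1) in((t,'top',(230,150,420,215)),(s,'scene',(220,130,385,260))):
    im=c['img'].astype(int); m=np.zeros(im.shape[:2],bool); m[y0:y1,x0:x1]=1
    seg(c,m&(im.max(2)<42),lab+' black'); seg(c,m&(im[...,0]>1.5*im[...,2]+5)&(im.max(2)<140),lab+' brown')
im=t['img'].astype(int); m=np.zeros(im.shape[:2],bool); m[120:210,335:430]=1
print(im[185,370],im[140,365],im[220,370])
p=m&(abs(im-im[185,370]).max(2)<22)
p=cv2.morphologyEx(p.astype('uint8'),cv2.MORPH_OPEN,np.ones((3,3)))
cs,_=cv2.findContours(p,0,2); k=max(cs,key=cv2.contourArea); r=cv2.minAreaRect(k); print(r)
q=np.array([onz(t,u,v,.008)[:2] for u,v in cv2.boxPoints(r)]); print(q.round(4),q.mean(0),np.linalg.norm(np.diff(q,axis=0),axis=1))
```

```text
top black [395 150   8   5  22] [398.1 152. ]
top black [403 154   9  11  18] [406.6 158.4]
top black [238 160  15  14 131] [245.5 166.3]
top black [293 167  16  18 199] [301.  175.2]
top black [399 202   6   7  33] [401.6 205.2]
top brown [238 160  15  14 115] [246.3 167.6]
top brown [292 167  16  18 150] [300.5 176.9]
scene black [220 130  70  17 595] [250.9 134.8]
scene black [233 140   7   5  18] [235.9 142.1]
scene black [239 143   5   5  16] [241.7 145.5]
scene black [221 144   7   5  22] [223.9 145.7]
scene black [367 149   5   9  41] [369.2 153.1]
scene black [278 194  10  10  79] [282.1 198.7]
scene black [229 229   9   8  58] [232.7 232.7]
scene brown [276 200  17  25 324] [284.3 212.6]
scene brown [370 220   7   4  18] [373.2 221.3]
scene brown [228 232  16  20 163] [236.2 241. ]
[55 59 52] [61 63 58] [122 111  96]
((380.85589599609375, 165.080810546875), (67.27132415771484, 66.67658996582031), 7.594642639160156)
[[0.4568 0.2358]
 [0.6061 0.2157]
 [0.5852 0.067 ]
 [0.4371 0.089 ]] [0.52130735 0.15187065] [0.15057261 0.15011162 0.14969324]
```

View pics/cropT.png

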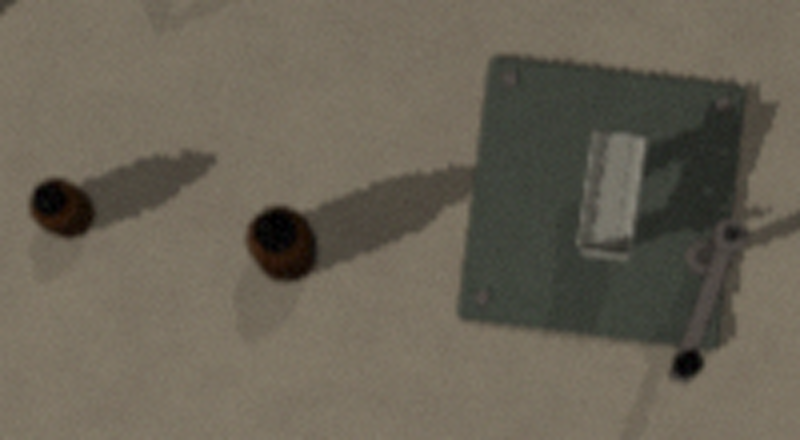

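View pics/cropS.png

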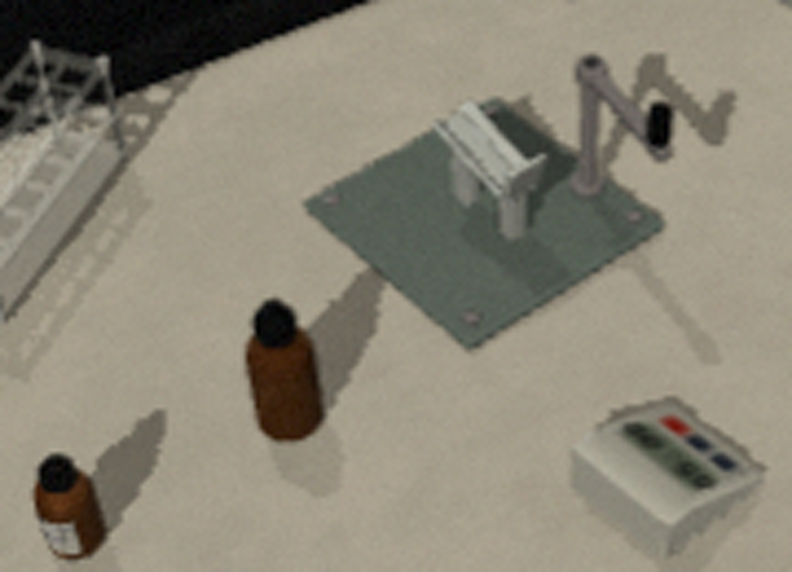

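The crops show the large bottle's cap at top (298.8,172.5) and scene (282.5,198.2). The knob is at top (401.7,205.7) and scene (369.8,153.2), and the post top at top (413.2,173.8). The cradle's stop is at its lower end, near top (381,177).

Run:
```python
from h import *
t=load('top0');s=load('scene0')
def tri(a,b):
    o1,d1=ray(t,*a);o2,d2=ray(s,*b);M=np.c_[d1,-d2];x=np.linalg.lstsq(M,o2-o1,rcond=None)[0]
    p,q=o1+x[0]*d1,o2+x[1]*d2; return (p+q)/2,np.linalg.norm(p-q)
T=lambda p:(p[0]/4+230,p[1]/4+115); S=lambda p:(p[0]/4.4+220,p[1]/4.4+125)
for n,a,b in(('cap',(275,230),(275,322)),('knob',(687,363),(659,124)),('scap',(48,200),(56,473)),('post',(733,235),(592,64))): 
    print(n,*[np.round(v,4) for v in tri(T(a),S(b))])
print('cap top plane',onz(t,*T((275,229)),.085),'scap',onz(t,*T((48,200)),.062),'post',onz(t,*T((733,235)),.096),'knob',onz(t,*T((687,363)),.1175))
# bottle base from scene: bottom ellipse front edge and body centre
print('scene body mid col base',onz(s,*S((290,424)),0.0))
q=np.array([onz(t,*T(p),.008)[:2] for p in((490,55),(747,83),(722,347),(458,318))])
qs=np.array([onz(s,*S(p),.008)[:2] for p in((497,96),(664,220),(472,348),(305,205))])
for Q in(q,qs):
    print(Q.round(4).tolist(),Q.mean(0).round(4),np.linalg.norm(np.roll(Q,-1,0)-Q,axis=1).round(4)); e=np.roll(Q,-1,0)-Q; print(np.degrees(np.arctan2(e[:,1],e[:,0])).round(2))
# predictions
c=(q.mean(0)); yaw=np.radians(171.9); Rz=R.from_euler('z',yaw).as_matrix()
for n,p in(('post',(.025,.058,.096)),):
    print(n,(Rz@p+[*c,0]).round(4))
print('stop top edge', onz(t,*T((605,248)),.069)-[*c,0], Rz.T@(onz(t,*T((605,248)),.069)-[*c,0]),'upper end',Rz.T@(onz(t,*T((618,131)),.08)-[*c,0]))
```

```text
cap [0.4948 0.329  0.0676] 0.0019
knob [0.4228 0.1212 0.1028] 0.0014
scap [0.5146 0.4534 0.0482] 0.0009
post [0.4885 0.0957 0.0924] 0.0008
cap top plane [0.49338883 0.32814164 0.085     ] scap [0.51258515 0.45066452 0.062     ] post [0.48831709 0.09658477 0.096     ] knob [0.42229732 0.12390173 0.1175    ]
scene body mid col base [0.48724909 0.33310194 0.        ]
[[0.6034, 0.2144], [0.5869, 0.0711], [0.4389, 0.0875], [0.455, 0.2327]] [0.5211 0.1514] [0.1442 0.1488 0.1461 0.1495]
[-96.58 173.69  83.68  -7.03]
[[0.5785, 0.0736], [0.4344, 0.0926], [0.4484, 0.2369], [0.5952, 0.2185]] [0.5141 0.1554] [0.1454 0.145  0.1479 0.1459]
[172.46  84.45  -7.13 -96.56]
post [0.4881 0.0975 0.096 ]
stop top edge [-0.03550994  0.00642627  0.069     ] [ 0.03606115 -0.00135877  0.069     ] upper end [-0.02352758 -0.00367298  0.08      ]
```

The top and scene estimates of the stand differ by a few mm, so I'll refine with the wrist camera. First I lift clear of the microscope.

Request:
{"api": "carry_out", "payload": {"motion": [{"xyz": [0,0,-0.04],"angular": [0,0,0]},{"xyz": [0,0,-0.08],"angular": [0,0,0]},{"xyz": [0,0,-0.12],"angular": [0,0,0]},{"xyz": [0,0,-0.16],"angular": [0,0,0]},{"xyz": [0,0,-0.2],"angular": [0,0,0]},{"xyz": [0,0,-0.24],"angular": [0,0,0]},{"xyz": [0,0,-0.28],"angular": [0,0,0]},{"xyz": [0,0,-0.32],"angular": [0,0,0]},{"xyz": [0,0,-0.36],"angular": [0,0,0]},{"xyz": [0,0,-0.4],"angular": [0,0,0]},{"xyz": [0,0,-0.4],"angular": [0,0,0]}]}}

```text
clock: 1.25
position: [0.2486, -0.5542, 0.588]
ee_rot: [0.977, 0.209, 0.006, 0.028]
ft_force: [0.1, 0.3, 0.7]
grip_width: 1.001
grasp_force: 0.0
```

Run:
```python
from h import *
o=get_obs(); print(o['position'],o['ee_rot'],o['joint_pos'].round(3))
t=load('top0');s=load('scene0'); w=grab('wrist','wrist1')
cv2.imwrite('pics/mix1.png',np.vstack([np.hstack([w['img'][...,::-1][::2,::2],load('wrist0')['img'][...,::-1][::2,::2]]),cv2.resize(t['img'][:300,480:640,::-1],None,fx=1,fy=1).copy() if 0 else np.hstack([t['img'][60:320,440:640,::-1],s['img'][0:260,360:560,::-1],np.zeros((260,240,3),'uint8')])]))
```

```text
[ 0.2486298  -0.55422687  0.58799417] [0.97747989 0.2090459  0.00575492 0.02828013] [ 0.89   0.391  0.365  0.652 -0.159  2.059 -0.003]
```

View pics/mix1.png

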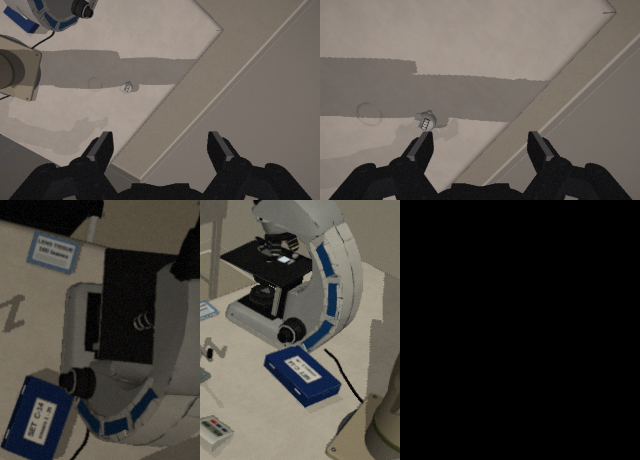

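Run:
```python
from h import *
t=load('top0');s=load('scene0')
def tri(a,b):
    o1,d1=ray(t,*a);o2,d2=ray(s,*b);M=np.c_[d1,-d2];x=np.linalg.lstsq(M,o2-o1,rcond=None)[0]
    p,q=o1+x[0]*d1,o2+x[1]*d2; return ((p+q)/2).round(3),np.linalg.norm(p-q).round(3)
print('knob',tri((517,241),(452,130)))
for a in((568,165),(543,170),(546,112)): print('stage',tri(a,(425,60)))
print('stage left corner',tri((544,110),(381,52)))
for a in((545,268),(570,277),(590,255)): print('stripes',a,[tri(a,b) for b in((465,135),(478,100),(480,48))])
for y in (-.2,-.3,-.4): 
    o,d=ray(s,450,3); k=(y-o[1])/d[1]; print((o+d*k).round(3))
    o,d=ray(t,630,110); k=(y-o[1])/d[1]; print('  top eyepiece',(o+d*k).round(3))
```

```text
knob (array([ 0.35 , -0.119,  0.068]), np.float64(0.009))
stage (array([ 0.484, -0.162,  0.196]), np.float64(0.012))
stage (array([ 0.464, -0.109,  0.224]), np.float64(0.029))
stage (array([ 0.537, -0.153,  0.19 ]), np.float64(0.113))
stage left corner (array([ 0.586, -0.119,  0.201]), np.float64(0.004))
stripes (545, 268) [(array([ 0.312, -0.169,  0.047]), np.float64(0.034)), (array([ 0.305, -0.121,  0.175]), np.float64(0.005)), (array([ 0.31 , -0.054,  0.324]), np.float64(0.017))]
stripes (570, 277) [(array([ 0.308, -0.21 ,  0.034]), np.float64(0.076)), (array([ 0.302, -0.16 ,  0.162]), np.float64(0.029)), (array([ 0.309, -0.084,  0.316]), np.float64(0.01))]
stripes (590, 255) [(array([ 0.347, -0.301, -0.041]), np.float64(0.066)), (array([ 0.335, -0.232,  0.112]), np.float64(0.017)), (array([ 0.335, -0.135,  0.288]), np.float64(0.001))]
[ 0.457 -0.2    0.334]
  top eyepiece [ 0.557 -0.2    0.302]
[ 0.508 -0.3    0.293]
  top eyepiece [ 0.6   -0.3    0.158]
[ 0.558 -0.4    0.251]
  top eyepiece [ 0.643 -0.4    0.014]
```

Request:
{"api": "carry_out", "payload": {"motion": [{"xyz": [0,0,-0.03],"angular": [-8,0,0]},{"xyz": [0,0,-0.06],"angular": [-16,0,0]},{"xyz": [0,0,-0.09],"angular": [-24,0,0]},{"xyz": [0,0,-0.12],"angular": [-32,0,0]},{"xyz": [0,0,-0.12],"angular": [-40,0,0]},{"xyz": [0,0,-0.12],"angular": [-40,0,0]}]}}

```text
clock: 1.9
position: [0.2452, -0.5459, 0.7016]
ee_rot: [0.909, 0.196, 0.077, 0.359]
ft_force: [0.4, 0.6, -1.1]
grip_width: 0.999
grasp_force: 0.0
```

```bash
cat >> h.py <<'E'
def rows(p0,q0,poses):
    R0=R.from_quat(q0)
    for p,r in poses:
        print(R0.inv().apply(np.array(p)-p0).round(3).tolist(),np.degrees((R0.inv()*r).as_rotvec()).round(1).tolist())
def down(h): # tool down, tool x heading h deg
    h=np.radians(h); return R.from_matrix(np.c_[[np.cos(h),np.sin(h),0],[np.sin(h),-np.cos(h),0],[0,0,-1]])
E
python3 - <<'E'
from h import *
o=get_obs(); p0,q0=o['position'],o['ee_rot']
def pose(s):
    az=-65.8+s*(95); h=24.1-31*s; a=np.radians(az)
    rt=R.from_rotvec(np.radians(-40)*np.array([-np.sin(a),np.cos(a),0])) # tilt outward
    return np.array([.595*np.cos(a),.595*np.sin(a),.70]),rt*down(h)
p,r=pose(0); print(p-p0,np.degrees((R.from_quat(q0).inv()*r).magnitude()), r.apply([0,0,1]))
N=22; P=[pose((k+1)/N) for k in range(N)]
rows(p0,q0,P[:11]); print(); rows(P[10][0],P[10][1].as_quat(),P[11:])
E
```

```text
[-0.00133123  0.00316476 -0.00160401] 3.0411161432408105 [ 0.26349345 -0.58629951 -0.76604444]
[0.045, -0.005, -0.002] [3.2, 2.7, 2.7]
[0.089, -0.008, -0.006] [3.6, 5.3, 5.2]
[0.134, -0.014, -0.011] [4.3, 8.0, 7.6]
[0.177, -0.023, -0.019] [5.2, 10.6, 10.1]
[0.219, -0.034, -0.029] [6.4, 13.1, 12.5]
[0.26, -0.047, -0.042] [7.9, 15.4, 14.9]
[0.3, -0.062, -0.056] [9.6, 17.7, 17.2]
[0.338, -0.08, -0.072] [11.6, 19.8, 19.5]
[0.374, -0.099, -0.091] [13.8, 21.8, 21.8]
[0.408, -0.121, -0.111] [16.1, 23.5, 23.9]
[0.439, -0.144, -0.133] [18.7, 25.1, 26.0]

[0.019, -0.041, -0.001] [2.5, 1.1, 2.4]
[0.036, -0.082, -0.004] [5.2, 2.0, 4.8]
[0.05, -0.124, -0.01] [7.9, 2.6, 7.2]
[0.062, -0.167, -0.017] [10.7, 3.0, 9.6]
[0.071, -0.21, -0.027] [13.5, 3.0, 12.0]
[0.077, -0.253, -0.038] [16.4, 2.8, 14.3]
[0.08, -0.295, -0.052] [19.2, 2.3, 16.6]
[0.081, -0.337, -0.067] [22.1, 1.5, 18.8]
[0.079, -0.379, -0.085] [24.8, 0.5, 21.0]
[0.074, -0.419, -0.104] [27.5, -0.8, 23.1]
[0.067, -0.458, -0.124] [30.2, -2.4, 25.2]
```

Request:
{"api": "carry_out", "payload": {"motion": [{"xyz": [0.045,-0.005,-0.002],"angular": [3.2,2.7,2.7]},{"xyz": [0.089,-0.008,-0.006],"angular": [3.6,5.3,5.2]},{"xyz": [0.134,-0.014,-0.011],"angular": [4.3,8.0,7.6]},{"xyz": [0.177,-0.023,-0.019],"angular": [5.2,10.6,10.1]},{"xyz": [0.219,-0.034,-0.029],"angular": [6.4,13.1,12.5]},{"xyz": [0.26,-0.047,-0.042],"angular": [7.9,15.4,14.9]},{"xyz": [0.3,-0.062,-0.056],"angular": [9.6,17.7,17.2]},{"xyz": [0.338,-0.08,-0.072],"angular": [11.6,19.8,19.5]},{"xyz": [0.374,-0.099,-0.091],"angular": [13.8,21.8,21.8]},{"xyz": [0.408,-0.121,-0.111],"angular": [16.1,23.5,23.9]},{"xyz": [0.439,-0.144,-0.133],"angular": [18.7,25.1,26.0]},{"xyz": [0.439,-0.144,-0.133],"angular": [18.7,25.1,26.0]}]}}

```text
clock: 3.1
position: [0.5692, -0.1848, 0.7037]
ee_rot: [0.937, 0.073, 0.315, 0.129]
ft_force: [-0.6, -1.2, 0.8]
grip_width: 1.001
grasp_force: 0.0
```

Request:
{"api": "carry_out", "payload": {"motion": [{"xyz": [0.019,-0.041,-0.001],"angular": [2.5,1.1,2.4]},{"xyz": [0.036,-0.082,-0.004],"angular": [5.2,2.0,4.8]},{"xyz": [0.05,-0.124,-0.01],"angular": [7.9,2.6,7.2]},{"xyz": [0.062,-0.167,-0.017],"angular": [10.7,3.0,9.6]},{"xyz": [0.071,-0.21,-0.027],"angular": [13.5,3.0,12.0]},{"xyz": [0.077,-0.253,-0.038],"angular": [16.4,2.8,14.3]},{"xyz": [0.08,-0.295,-0.052],"angular": [19.2,2.3,16.6]},{"xyz": [0.081,-0.337,-0.067],"angular": [22.1,1.5,18.8]},{"xyz": [0.079,-0.379,-0.085],"angular": [24.8,0.5,21.0]},{"xyz": [0.074,-0.419,-0.104],"angular": [27.5,-0.8,23.1]},{"xyz": [0.067,-0.458,-0.124],"angular": [30.2,-2.4,25.2]},{"xyz": [0.067,-0.458,-0.124],"angular": [30.2,-2.4,25.2]}]}}

```text
clock: 4.3
position: [0.5199, 0.2913, 0.7042]
ee_rot: [0.938, -0.055, 0.287, -0.186]
ft_force: [0.1, 0.5, 0.5]
grip_width: 1.004
grasp_force: 0.0
```

```bash
cat >> h.py <<'E'
def tool(head,theta): # theta=90 down, smaller = pointing outward along heading
    h=np.radians(head); return R.from_rotvec(np.radians(-(90-theta))*np.array([-np.sin(h),np.cos(h),0]))*down(head)
E
python3 - <<'E'
from h import *
o=get_obs(); p0,q0=o['position'],o['ee_rot']; print(o['joint_pos'].round(2))
r=tool(-6.7,75); print(r.apply([0,0,1]),r.apply([1,0,0]))
rows(p0,q0,[((.42,.24,.33),r)])
E
```

```text
[ 0.07 -0.07 -0.61  1.07 -0.02  1.43 -2.24]
[ 0.25705148 -0.03019661 -0.96592583] [ 0.95932918 -0.11269528  0.25881905]
[-0.266, 0.189, 0.215] [-23.3, -17.4, -3.0]
```

Request:
{"api": "carry_out", "payload": {"motion": [{"xyz": [-0.033,0.024,0.027],"angular": [-2.9,-2.2,-0.4]},{"xyz": [-0.067,0.047,0.054],"angular": [-5.8,-4.4,-0.8]},{"xyz": [-0.1,0.071,0.081],"angular": [-8.7,-6.5,-1.1]},{"xyz": [-0.133,0.095,0.108],"angular": [-11.6,-8.7,-1.5]},{"xyz": [-0.166,0.118,0.134],"angular": [-14.6,-10.9,-1.9]},{"xyz": [-0.2,0.142,0.161],"angular": [-17.5,-13.0,-2.2]},{"xyz": [-0.233,0.165,0.188],"angular": [-20.4,-15.2,-2.6]},{"xyz": [-0.266,0.189,0.215],"angular": [-23.3,-17.4,-3.0]},{"xyz": [-0.266,0.189,0.215],"angular": [-23.3,-17.4,-3.0]},{"xyz": [-0.266,0.189,0.215],"angular": [-23.3,-17.4,-3.0]},{"xyz": [-0.266,0.189,0.215],"angular": [-23.3,-17.4,-3.0]}]}}

```text
clock: 5.4
position: [0.4247, 0.2363, 0.3322]
ee_rot: [0.989, -0.062, 0.133, 0.008]
ft_force: [0.1, 0.4, -0.0]
grip_width: 1.002
grasp_force: 0.0
```

Run:
```python
from h import *
o=get_obs(); print(o['clock'],o['position'],o['ee_rot'],o['joint_pos'].round(2))
w=grab('wrist','wrist2')
for n,p in dict(bottle=(.493,.328,.08),small=(.513,.451,.06),stand=(.521,.151,.008),knob=(.423,.122,.11)).items(): print(n,proj(w,p).round(1))
cv2.imwrite('pics/w2b.png',cv2.resize(w['img'],None,fx=1.25,fy=1.25,interpolation=cv2.INTER_CUBIC)[...,::-1])
```

```text
5.4 [0.42465207 0.23629836 0.33220643] [ 0.98911088 -0.06203061  0.13321165  0.00815585] [ 0.07 -0.17 -0.71  1.78  0.08  1.29 -2.35]
bottle [240.8 171.5]
small [150.1 168.7]
stand [369.3 139.3]
knob [416.9 207.8]
```

View pics/w2b.png

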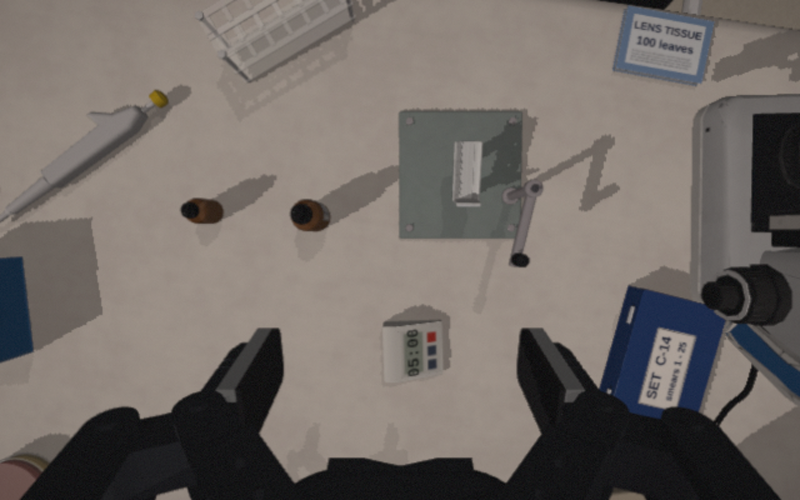

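The wrist view shows the cap at (302,215)/1.25, the knob at (520,260)/1.25, the post top at (535,188)/1.25, and the plate corners at about (400,110), (524,110) and (399,239), also over 1.25. The small bottle is at (190,211)/1.25.

Run:
```python
from h import *
w=load('wrist2'); t=load('top0'); im=w['img'].astype(int)
def comp(m,x0,y0,x1,y1):
    M=np.zeros(m.shape,'uint8'); M[y0:y1,x0:x1]=m[y0:y1,x0:x1]; n,l,st,ce=cv2.connectedComponentsWithStats(M); i=1+np.argmax(st[1:,4]); return l==i,st[i],ce[i]
blk=im.max(2)<38
for n,b,z in(('cap',(225,150,265,190),.085),('knob',(405,195,425,217),.1175),('scap',(140,155,160,180),.062)):
    _,st,ce=comp(blk,*b); print(n,st,ce.round(1),onz(w,*ce,z).round(4),onz(w,*ce,z-.008).round(4))
print('post',onz(w,535/1.25,188/1.25,.096).round(4))
ref=im[180,335]; print(ref,im[210,335])
hsv=cv2.cvtColor(w['img'],cv2.COLOR_RGB2HSV).astype(int)
pm=((im[...,1]>=im[...,0])).astype('uint8'); pm=cv2.morphologyEx(pm,cv2.MORPH_CLOSE,np.ones((5,5))); pm=cv2.morphologyEx(pm,cv2.MORPH_OPEN,np.ones((7,7)))
m,st,ce=comp(pm,305,75,435,205); print(st)
k=max(cv2.findContours(m.astype('uint8'),0,2)[0],key=cv2.contourArea)[:,0,:].astype(float)
W=np.array([onz(w,u,v,.008)[:2] for u,v in k]).astype('float32'); r=cv2.minAreaRect(W*1000); print(r)
```

```text
cap [233 163  17  16 207] [241.2 170.8] [0.4934 0.3263 0.085 ] [0.494  0.3281 0.077 ]
knob [410 203  13  10  99] [415.6 207.5] [0.4244 0.1256 0.1175] [0.4235 0.1233 0.1095]
scap [146 162  13  12 129] [152.2 167.7] [0.5138 0.447  0.062 ] [0.5147 0.4511 0.054 ]
post [0.4888 0.097  0.096 ]
[97 99 95] [155 144 135]
[ 319   89   98  102 8038]
((520.56591796875, 153.634033203125), (142.81201171875, 147.37786865234375), 82.8488540649414)
```

Run:
```python
from h import *
o=get_obs(); p0,q0=o['position'],o['ee_rot']
r=tool(15,40); tz=r.apply([0,0,1]); g=np.array([.4935,.327,.037]); tcp=g+.020*tz; pre=tcp-.10*tz
print(tz,tcp,pre,proj(load('wrist2'),(.36,.21,.03)), onz(load('wrist2'),415/1.25,350/1.25,.03))
rows(p0,q0,[(pre,r)]); rows(pre,r.as_quat(),[(tcp,r)])
```

```text
[ 0.73994211  0.19826689 -0.64278761] [0.50829884 0.33096534 0.02414425] [0.43430463 0.31113865 0.08842301] [343.88240973 255.20192688] [0.32649207 0.23125264 0.03      ]
[-0.064, -0.075, 0.235] [12.1, 34.2, -19.0]
[0.0, -0.0, 0.1] [0.0, 0.0, 0.0]
```

Request:
{"api": "carry_out", "payload": {"motion": [{"xyz": [-0.008,-0.009,0.029],"angular": [1.5,4.3,-2.4]},{"xyz": [-0.016,-0.019,0.059],"angular": [3.0,8.6,-4.8]},{"xyz": [-0.024,-0.028,0.088],"angular": [4.5,12.8,-7.1]},{"xyz": [-0.032,-0.038,0.118],"angular": [6.0,17.1,-9.5]},{"xyz": [-0.04,-0.047,0.147],"angular": [7.6,21.4,-11.9]},{"xyz": [-0.048,-0.056,0.176],"angular": [9.1,25.7,-14.3]},{"xyz": [-0.056,-0.066,0.206],"angular": [10.6,29.9,-16.6]},{"xyz": [-0.064,-0.075,0.235],"angular": [12.1,34.2,-19.0]},{"xyz": [-0.064,-0.075,0.235],"angular": [12.1,34.2,-19.0]},{"xyz": [-0.064,-0.075,0.235],"angular": [12.1,34.2,-19.0]},{"xyz": [-0.064,-0.075,0.235],"angular": [12.1,34.2,-19.0]}]}}

```text
clock: 6.55
position: [0.4402, 0.3066, 0.1359]
ee_rot: [0.9, 0.123, 0.414, -0.063]
ft_force: [-0.4, 0.0, 0.1]
grip_width: 0.998
grasp_force: 0.0
```

Run:
```python
from h import *
o=get_obs(); p0,q0=o['position'],o['ee_rot']; print(o['joint_pos'].round(2),p0,np.degrees((R.from_quat(q0).inv()*tool(15,40)).as_rotvec()).round(2))
w=grab('wrist','wrist3'); cv2.imwrite('pics/w3.png',w['img'][...,::-1])
m=(w['img'].max(2)<38).astype('uint8'); print(proj(w,(.4935,.327,.085)),proj(w,(.4935,.327,0.0)),proj(w,(.4935,.327,0.037)))
r=tool(15,40); rows(p0,q0,[((.4935,.327,.037)+.020*r.apply([0,0,1]),r)])
```

```text
[ 0.65 -0.5  -1.47  2.41  0.32  0.07 -2.6 ] [0.44024992 0.30657574 0.13586055] [-1.07  0.55  0.1 ]
[313.39201719 215.01608226] [315.87135211 258.60327348] [314.95324081 242.46579586]
[-0.038, -0.004, 0.127] [-1.1, 0.6, 0.1]
```

View pics/w3.png

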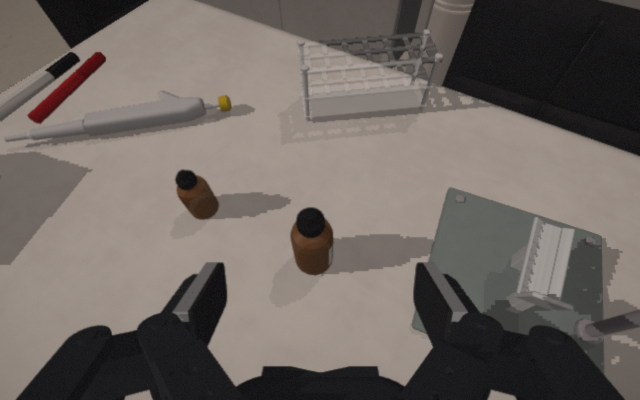

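Joint limits stop the shallow tilt here: j2, j3, j4, j6 and j7 are all at their ends. I'll turn the hand half a turn about its own axis and use a steeper approach of 55°.

Run:
```python
from h import *
o=get_obs(); p0,q0=o['position'],o['ee_rot']
rows(p0,q0,[((.43,.30,.30),tool(15,55))])
```

```text
[0.117, 0.002, -0.115] [-1.1, -14.4, 0.3]
```

Request:
{"api": "carry_out", "payload": {"motion": [{"xyz": [0.03,0,-0.03],"angular": [0,-4,0]},{"xyz": [0.06,0,-0.06],"angular": [0,-8,0]},{"xyz": [0.09,0,-0.09],"angular": [0,-12,0]},{"xyz": [0.117,0,-0.115],"angular": [0,-15,0]},{"xyz": [0.117,0,-0.115],"angular": [0,-15,0]}]}}

```text
clock: 7.1
position: [0.4293, 0.3023, 0.2842]
ee_rot: [0.947, 0.132, 0.29, -0.045]
ft_force: [1.0, 0.7, 0.2]
grip_width: 0.999
grasp_force: 0.0
```

Request:
{"api": "carry_out", "payload": {"motion": [{"xyz": [0,0,0],"angular": [0,0,-8]},{"xyz": [0,0,0],"angular": [0,0,-16]},{"xyz": [0,0,0],"angular": [0,0,-24]},{"xyz": [0,0,0],"angular": [0,0,-32]},{"xyz": [0,0,0],"angular": [0,0,-40]},{"xyz": [0,0,0],"angular": [0,0,-48]},{"xyz": [0,0,0],"angular": [0,0,-56]},{"xyz": [0,0,0],"angular": [0,0,-64]},{"xyz": [0,0,0],"angular": [0,0,-72]},{"xyz": [0,0,0],"angular": [0,0,-80]},{"xyz": [0,0,0],"angular": [0,0,-88]},{"xyz": [0,0,0],"angular": [0,0,-90]}]}}

```text
clock: 8.3
position: [0.4312, 0.3029, 0.2861]
ee_rot: [0.575, 0.763, 0.24, 0.176]
ft_force: [-0.1, -0.2, -0.9]
grip_width: 0.998
grasp_force: 0.0
```

Request:
{"api": "carry_out", "payload": {"motion": [{"xyz": [0,0,0],"angular": [0,0,-8]},{"xyz": [0,0,0],"angular": [0,0,-16]},{"xyz": [0,0,0],"angular": [0,0,-24]},{"xyz": [0,0,0],"angular": [0,0,-32]},{"xyz": [0,0,0],"angular": [0,0,-40]},{"xyz": [0,0,0],"angular": [0,0,-48]},{"xyz": [0,0,0],"angular": [0,0,-56]},{"xyz": [0,0,0],"angular": [0,0,-64]},{"xyz": [0,0,0],"angular": [0,0,-72]},{"xyz": [0,0,0],"angular": [0,0,-80]},{"xyz": [0,0,0],"angular": [0,0,-88]},{"xyz": [0,0,0],"angular": [0,0,-90]}]}}

```text
clock: 9.5
position: [0.4313, 0.3029, 0.286]
ee_rot: [-0.133, 0.946, 0.045, 0.294]
ft_force: [0.4, 0.1, -0.7]
grip_width: 0.995
grasp_force: 0.0
```

```bash
cat >> h.py <<'E'
def toolh(head,theta): return tool(head,theta)*R.from_euler('z',180,degrees=True)
def st():
    o=get_obs(); print(o['clock'],o['joint_pos'].round(2),o['position'].round(4),'F',o['ft_force'].round(1)); return o['position'],o['ee_rot']
E
python3 - <<'E'
from h import *
p0,q0=st()
r=toolh(15,55); print(np.degrees((R.from_quat(q0).inv()*r).as_rotvec()).round(1)); tz=r.apply([0,0,1]); tcp=np.array([.4935,.327,.040])+.021*tz
print(tcp); rows(p0,q0,[(tcp-.11*tz,r)]); rows(tcp-.11*tz,r.as_quat(),[(tcp,r)])
E
```

```text
9.5 [-0.68 -0.29 -0.19  2.1   0.37  0.84  0.78] [0.4313 0.3029 0.286 ] F [ 0.4  0.1 -0.7]
[ 1.  -0.4  0.7]
[0.50513468 0.3301175  0.02279781]
[0.086, 0.006, 0.151] [1.0, -0.4, 0.7]
[0.0, -0.0, 0.11] [0.0, 0.0, 0.0]
```

Request:
{"api": "carry_out", "payload": {"motion": [{"xyz": [0.021,0.001,0.038],"angular": [1,0,0]},{"xyz": [0.043,0.003,0.075],"angular": [1,0,0]},{"xyz": [0.065,0.004,0.113],"angular": [1,0,0]},{"xyz": [0.086,0.006,0.151],"angular": [1,0,0.7]},{"xyz": [0.086,0.006,0.151],"angular": [1,0,0.7]},{"xyz": [0.086,0.006,0.151],"angular": [1,0,0.7]}]}}

```text
clock: 10.1
position: [0.4441, 0.3136, 0.1131]
ee_rot: [-0.122, 0.947, 0.038, 0.294]
ft_force: [-0.1, 0.5, 0.6]
grip_width: 0.998
grasp_force: 0.0
```

Run:
```python
from h import *
p0,q0=st(); r=toolh(15,55); tz=r.apply([0,0,1]); tcp=np.array([.4935,.327,.040])+.021*tz
rows(p0,q0,[(tcp,r)])
```

```text
10.1 [-0.62 -0.02 -0.3   2.27  0.77  0.52  0.29] [0.4441 0.3136 0.1131] F [-0.1  0.5  0.6]
[-0.001, 0.0, 0.11] [-0.1, -0.5, -0.3]
```

Request:
{"api": "carry_out", "payload": {"motion": [{"xyz": [0,0,0.02],"angular": [0,0,0]},{"xyz": [0,0,0.04],"angular": [0,0,0]},{"xyz": [0,0,0.06],"angular": [0,0,0]},{"xyz": [0,0,0.08],"angular": [0,0,0]},{"xyz": [0,0,0.095],"angular": [0,0,0]},{"xyz": [0,0,0.11],"angular": [0,0,0]},{"xyz": [0,0,0.11],"angular": [0,0,0]},{"xyz": [0,0,0.11],"angular": [0,0,0]}]}}

```text
clock: 10.9
position: [0.5059, 0.3296, 0.0246]
ee_rot: [-0.121, 0.947, 0.039, 0.296]
ft_force: [-0.1, -0.8, 0.2]
grip_width: 0.998
grasp_force: 0.0
```

Run:
```python
from h import *
p0,q0=st(); w=grab('wrist','wrist4'); cv2.imwrite('pics/w4.png',w['img'][...,::-1])
g=p0-.021*R.from_quat(q0).apply([0,0,1]); print(g, R.from_quat(q0).inv().apply(np.array([.4935,.327,.04])-g))
```

```text
10.9 [-0.63  0.27 -0.21  2.2   1.23  0.39 -0.1 ] [0.5059 0.3296 0.0246] F [-0.1 -0.8  0.2]
[0.49433798 0.32654038 0.04179921] [0.00159886 0.00065105 0.00108184]
```

View pics/w4.png

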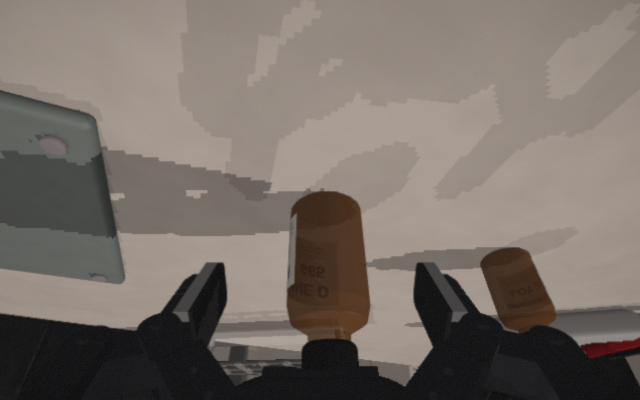

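The wrist view (upside down) shows the bottle standing between the pads at (328,260), base at the top of the picture and roughly centred. Closing now.

Request:
{"api": "carry_out", "payload": {"motion": [{"xyz": [0,0,0],"angular": [0,0,0]},{"xyz": [0,0,0],"angular": [0,0,0]},{"xyz": [0,0,0],"angular": [0,0,0]},{"xyz": [0,0,0],"angular": [0,0,0]},{"xyz": [0,0,0],"angular": [0,0,0]},{"xyz": [0,0,0],"angular": [0,0,0]},{"xyz": [0,0,0],"angular": [0,0,0]},{"xyz": [0,0,0],"angular": [0,0,0]}], "hand": 0.2, "grip_force": 40}}

```text
clock: 11.75
position: [0.505, 0.3288, 0.0224]
ee_rot: [-0.121, 0.947, 0.039, 0.295]
ft_force: [-3.6, -0.9, 6.5]
grip_width: 0.387
grasp_force: 39.5
```

```bash
cat >> h.py <<'E'
HD=-7.0; f=np.array([np.cos(np.radians(HD)),np.sin(np.radians(HD)),0]); U=np.array([0,0,1.]); C=np.array([.5207,.152,0])
XS=.035; SEAT=C-XS*f+.062*U   # cradle origin
b=np.cos(np.radians(15))*f+np.sin(np.radians(15))*U; cz=np.cos(np.radians(15))*U-np.sin(np.radians(15))*f
E
python3 - <<'E'
from h import *
w=load('wrist2'); 
for p,z in(((467,204),.069),((467,204),.062),((467,142),.08)):
    d=onz(w,p[0]/1.25,p[1]/1.25,z)-C; print('stand x,y',(-d@f).round(4),(-d@np.cross(U,f)).round(4))
p0,q0=st(); R0=R.from_quat(q0)
B=R0.inv().apply(np.array([.4935,.327,0])-p0); B[1]=0; print('base in tool',B, 'axis in tool',R0.inv().apply(U))
import json; json.dump([B.tolist(),q0.tolist(),p0.tolist()],open('grasp.json','w'))
ang=R0.as_matrix(); 
r=toolh(HD,130); # check bottle axis
print('axis',r.apply(R0.inv().apply(U)),b,SEAT)
hov=SEAT+.015*b+.08*U; tcp=hov-r.apply(B); print(tcp); rows(p0+[0,0,.12],q0,[(tcp,r)]); rows(p0,q0,[(p0+[0,0,.12],R0)])
E
```

```text
stand x,y 0.0384 -0.0026
stand x,y 0.038 -0.0015
stand x,y -0.0224 -0.0047
11.75 [-0.63  0.28 -0.21  2.2   1.24  0.39 -0.11] [0.505  0.3288 0.0224] F [-3.6 -0.9  6.5]
base in tool [0.02230637 0.         0.01185591] axis in tool [-0.56858517  0.00239874 -0.82262091]
axis [ 0.95743638 -0.11514166  0.26468467] [ 0.95872596 -0.11771675  0.25881905] [0.48596088 0.15626543 0.062     ]
[0.5248661  0.15148847 0.14062618]
[0.022, -0.177, -0.013] [-0.9, 73.7, 23.1]
[-0.068, 0.0, -0.099] [0.0, 0.0, 0.0]
```

Request:
{"api": "carry_out", "payload": {"motion": [{"xyz": [-0.011,0,-0.016],"angular": [0,0,0]},{"xyz": [-0.023,0,-0.033],"angular": [0,0,0]},{"xyz": [-0.034,0,-0.05],"angular": [0,0,0]},{"xyz": [-0.046,0,-0.066],"angular": [0,0,0]},{"xyz": [-0.057,0,-0.083],"angular": [0,0,0]},{"xyz": [-0.068,0,-0.099],"angular": [0,0,0]},{"xyz": [-0.068,0,-0.099],"angular": [0,0,0]}]}}

```text
clock: 12.45
position: [0.5056, 0.3289, 0.1447]
ee_rot: [-0.12, 0.947, 0.04, 0.296]
ft_force: [-1.0, -0.2, -0.4]
grip_width: 0.389
grasp_force: 40.4
```

Request:
{"api": "carry_out", "payload": {"motion": [{"xyz": [0.002,-0.016,-0.001],"angular": [0,6.7,2.1]},{"xyz": [0.004,-0.032,-0.002],"angular": [0,13.4,4.2]},{"xyz": [0.006,-0.048,-0.004],"angular": [0,20.1,6.3]},{"xyz": [0.008,-0.064,-0.005],"angular": [0,26.8,8.4]},{"xyz": [0.01,-0.08,-0.006],"angular": [0,33.5,10.5]},{"xyz": [0.012,-0.097,-0.007],"angular": [-0.5,40.2,12.6]},{"xyz": [0.014,-0.113,-0.008],"angular": [-0.5,46.9,14.7]},{"xyz": [0.016,-0.129,-0.009],"angular": [-0.6,53.6,16.8]},{"xyz": [0.018,-0.145,-0.011],"angular": [-0.7,60.3,18.9]},{"xyz": [0.02,-0.161,-0.012],"angular": [-0.8,67.0,21.0]},{"xyz": [0.022,-0.177,-0.013],"angular": [-0.9,73.7,23.1]},{"xyz": [0.022,-0.177,-0.013],"angular": [-0.9,73.7,23.1]}]}}

```text
clock: 13.65
position: [0.5242, 0.1459, 0.134]
ee_rot: [0.062, 0.936, 0.018, -0.347]
ft_force: [0.1, -0.2, -1.6]
grip_width: 0.387
grasp_force: 40.4
```

Run:
```python
from h import *
import json
p0,q0=st(); B,qg,_=json.load(open('grasp.json')); Rt=R.from_quat(q0)
ax=Rt.apply(R.from_quat(qg).inv().apply(U)); base=p0+Rt.apply(B); print('axis',ax,'want',b,'base',base)
w=grab('wrist','wrist5');s=grab('scene','scene5');t=grab('top','top5')
v=np.zeros((560,800,3),'uint8'); v[:250,:400]=cv2.resize(w['img'],(400,250)); 
v[:280,400:]=cv2.resize(t['img'][90:230,310:510],(400,280),interpolation=cv2.INTER_CUBIC)
v[280:,:400]=cv2.resize(s['img'][100:240,260:460],(400,280),interpolation=cv2.INTER_CUBIC)
v[280:,400:]=cv2.resize(w['img'][130:340,170:470],(400,280),interpolation=cv2.INTER_CUBIC)
cv2.imwrite('pics/v5.png',v[...,::-1])
```

```text
13.65 [-0.14  0.75 -0.13  1.23 -0.17  1.84  1.19] [0.5242 0.1459 0.134 ] F [ 0.1 -0.2 -1.6]
axis [ 0.95992914 -0.1189109   0.25376417] want [ 0.95872596 -0.11771675  0.25881905] base [0.49975047 0.14906434 0.13950469]
```

View pics/v5.png

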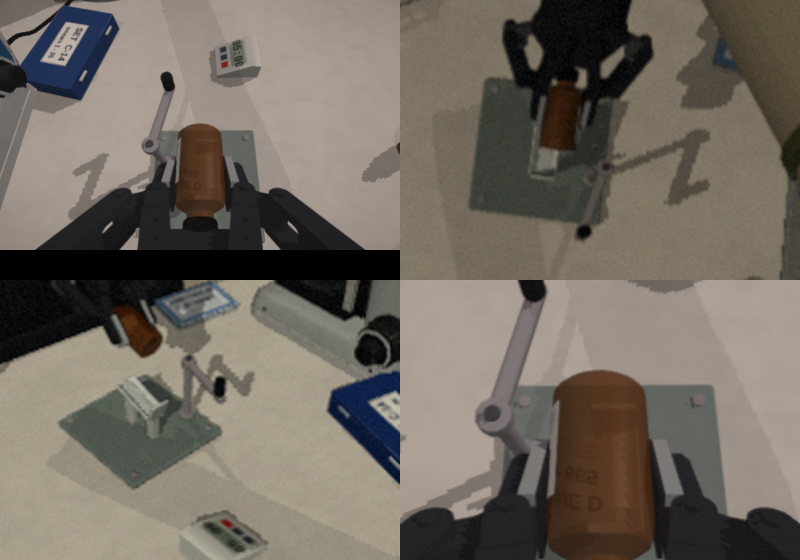

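The panels show the bottle held level with its cap end up, its base about 80 mm over the cradle. In the top crop the cradle end is at (541,175). I'll locate the trough exactly by colour and check the bottle against it.

Run:
```python
from h import *
for n,box in(('top0',(365,140,400,185)),('wrist2',(350,105,395,170))):
    c=load(n); im=c['img'].astype(int); x0,y0,x1,y1=box
    m=np.zeros(im.shape[:2],'uint8'); g=im[...,0]-im[...,1]*0+0
    sub=im[y0:y1,x0:x1]; bg=np.median(sub.reshape(-1,3),0); m[y0:y1,x0:x1]=(sub.mean(2)>bg.mean()+25)
    m=cv2.morphologyEx(m,cv2.MORPH_CLOSE,np.ones((3,3)))
    k=max(cv2.findContours(m,0,2)[0],key=cv2.contourArea); r=cv2.minAreaRect(k); bp=cv2.boxPoints(r); print(n,bg,r)
    P=np.array([onz(c,u,v,.062)-C for u,v in bp])  # first plane .062 
    o=np.argsort(bp[:,1]); up=bp[o[:2]].mean(0); lo=bp[o[2:]].mean(0)
    for l,p,z in(('upper',up,.075),('lower',lo,.066)):
        d=onz(c,*p,z)-C; print(l,p,'stand x',(-d@f).round(4),'y',(-d@np.cross(U,f)).round(4),(d+C).round(4))
c=load('top5'); print('base seen at ~(391.5,165)?',proj(c,(.4998,.149,.1395)),onz(c,391.5,165,.1395))
im=c['img'].astype(int); m=np.zeros(im.shape[:2],'uint8'); m[125:172,375:405]=((im[...,0]>1.6*im[...,2]))[125:172,375:405]
k=max(cv2.findContours(m,0,2)[0],key=cv2.contourArea); print(cv2.minAreaRect(k),cv2.boundingRect(k)); bp=cv2.boxPoints(cv2.minAreaRect(k)); print(bp)
```

```text
top0 [62. 66. 58.] ((382.27691650390625, 163.28460693359375), (13.271717071533203, 31.25675392150879), 7.125016689300537)
upper [384.2154  147.77692] stand x -0.025 y -0.0028 [0.5459 0.1517 0.075 ]
lower [380.33844 178.7923 ] stand x 0.0391 y -0.0027 [0.4822 0.1594 0.066 ]
wrist2 [95. 97. 93.] ((376.03533935546875, 135.02610778808594), (16.10280418395996, 44.776031494140625), 2.7927021980285645)
upper [377.12613 112.66467] stand x -0.0246 y 0.0006 [0.5451 0.1484 0.075 ]
lower [374.94455 157.38754] stand x 0.0307 y -0.0004 [0.4902 0.1562 0.066 ]
base seen at ~(391.5,165)? [389.79379255 164.5489654 ] [0.49892034 0.14575535 0.1395    ]
((391.08111572265625, 145.01351928710938), (17.91948890686035, 38.4693603515625), 9.462322235107422) (380, 126, 22, 39)
[[379.08112 162.51352]
 [385.40546 124.56758]
 [403.08112 127.51352]
 [396.75677 165.45946]]
```

```bash
sed -i 's/^XS=.035/XS=.034/; s/C=np.array(\[.5207,.152,0\])/C=np.array([.5207,.1517,0])/' h.py
cat >> h.py <<'E'
import json
def bottle():
    B,qg,_=json.load(open('grasp.json')); p,q=st(); Rt=R.from_quat(q); base=p+Rt.apply(B); ax=Rt.apply(R.from_quat(qg).inv().apply(U)); d=base-SEAT
    print('base rel seat: along b %.4f, y(world-left) %.4f, cz %.4f'%(d@b,d@np.cross(U,f),d@cz),'axis err',np.degrees(np.cross(ax,b)).round(2)); return p,q,Rt,base,ax,B,qg
def goto(al,up):
    p,q,Rt,base,ax,B,qg=bottle(); rt=R.from_rotvec(np.cross(ax,b))*Rt
    tcp=SEAT+al*b+up*cz-rt.apply(B); rows(p,q,[(tcp,rt)])
E
python3 - <<'E'
from h import *
goto(.008,.012)
p,q=st(); print('world down in tool',R.from_quat(q).inv().apply(-cz),'-b in tool',R.from_quat(q).inv().apply(-b))
E
```

```text
13.8 [-0.15  0.74 -0.13  1.23 -0.17  1.83  1.19] [0.5241 0.1508 0.1389] F [-0.5  0.1 -0.1]
base rel seat: along b 0.0336, y(world-left) -0.0005, cz 0.0760 axis err [ 0.09  0.31 -0.2 ]
[-0.038, 0.001, 0.058] [-0.2, 0.3, 0.1]
13.8 [-0.15  0.74 -0.13  1.23 -0.17  1.83  1.19] [0.5241 0.1508 0.1389] F [-0.5  0.1 -0.1]
world down in tool [-0.81943033  0.00169755  0.57317629] -b in tool [0.57317835 0.00116707 0.81942982]
```

Run:
```python
from h import *
t=grab('top','top6'); im=t['img'].astype(int)
p,q,Rt,base,ax,*_=bottle()
m=np.zeros(im.shape[:2],'uint8'); m[125:175,370:410]=((im[...,0]>1.6*im[...,2]))[125:175,370:410]
k=max(cv2.findContours(m,0,2)[0],key=cv2.contourArea); print(cv2.minAreaRect(k),cv2.boundingRect(k))
for l in(0,.025,.05): print('bottle axis px',proj(t,base+l*ax).round(1))
for l in(0,.03,.058): print('trough axis px',proj(t,SEAT+l*b-.008*cz).round(1))
for v in(145,150,155,160,163):
    u=np.flatnonzero(m[v]); print(v,u.min(),u.max(),(u.min()+u.max()+1)/2)
t0=load('top0'); g=t0['img'][:,360:405].mean(2).astype(int)
for v in(152,158,164,170,176): print(v,g[v].tolist()[8:38])
```

```text
13.85 [-0.15  0.74 -0.13  1.23 -0.17  1.83  1.19] [0.5242 0.1513 0.1399] F [-0.1  0.5 -1.2]
base rel seat: along b 0.0338, y(world-left) 0.0000, cz 0.0770 axis err [ 0.11  0.38 -0.23]
((390.6999816894531, 145.59999084472656), (18.526199340820312, 37.193817138671875), 8.130102157592773) (380, 127, 22, 38)
bottle axis px [387.4 164.2]
bottle axis px [389.2 151.1]
bottle axis px [391.  137.8]
trough axis px [381.5 176.3]
trough axis px [383.5 162.2]
trough axis px [385.3 148.9]
145 382 406 394.5
150 381 397 389.5
155 380 396 388.5
160 380 396 388.5
163 381 397 389.5
152 [60, 64, 60, 62, 61, 61, 60, 61, 65, 84, 84, 80, 78, 89, 108, 113, 110, 113, 111, 106, 110, 119, 121, 77, 46, 39, 41, 40, 37, 36]
158 [58, 63, 63, 63, 63, 61, 62, 66, 77, 88, 80, 79, 78, 103, 115, 113, 112, 113, 101, 111, 120, 121, 79, 43, 47, 55, 55, 59, 58, 62]
164 [61, 64, 64, 61, 61, 65, 60, 67, 89, 81, 82, 89, 106, 111, 116, 113, 114, 106, 112, 120, 120, 86, 65, 59, 63, 62, 60, 61, 59, 42]
170 [61, 58, 57, 55, 54, 58, 57, 91, 84, 78, 80, 106, 114, 112, 113, 113, 117, 111, 120, 121, 82, 53, 40, 42, 38, 39, 36, 40, 44, 44]
176 [64, 58, 53, 56, 55, 56, 75, 70, 59, 56, 56, 60, 58, 62, 59, 59, 54, 52, 54, 64, 59, 55, 59, 65, 61, 61, 59, 62, 60, 63]
```

```bash
sed -i 's/C=np.array(\[.5207,.1517,0\])/C=np.array([.5207,.1525,0])/' h.py
python3 - <<'E'
from h import *
goto(.008,.012)
E
```

```text
13.85 [-0.15  0.74 -0.13  1.23 -0.17  1.83  1.19] [0.5242 0.1513 0.1399] F [-0.1  0.5 -1.2]
base rel seat: along b 0.0339, y(world-left) -0.0008, cz 0.0770 axis err [ 0.11  0.38 -0.23]
[-0.038, 0.001, 0.059] [-0.2, 0.4, 0.1]
```

Request:
{"api": "carry_out", "payload": {"motion": [{"xyz": [-0.008,0,0.012],"angular": [0,0,0]},{"xyz": [-0.015,0,0.023],"angular": [0,0,0]},{"xyz": [-0.022,0.001,0.035],"angular": [0,0.2,0]},{"xyz": [-0.03,0.001,0.047],"angular": [-0.2,0.4,0]},{"xyz": [-0.038,0.001,0.059],"angular": [-0.2,0.4,0]},{"xyz": [-0.038,0.001,0.059],"angular": [-0.2,0.4,0]},{"xyz": [-0.038,0.001,0.059],"angular": [-0.2,0.4,0]}]}}

```text
clock: 14.55
position: [0.5156, 0.1523, 0.0699]
ee_rot: [0.058, 0.936, 0.022, -0.345]
ft_force: [0.5, -0.2, 0.7]
grip_width: 0.387
grasp_force: 40.4
```

Run:
```python
from h import *
goto(.007,.002); goto(.007,-.002)
```

```text
14.55 [-0.15  0.8  -0.13  1.29 -0.16  1.72  1.21] [0.5156 0.1523 0.0699] F [ 0.5 -0.2  0.7]
base rel seat: along b 0.0076, y(world-left) -0.0007, cz 0.0118 axis err [-0.02 -0.14 -0.  ]
[-0.008, 0.001, 0.006] [-0.0, -0.1, -0.0]
14.55 [-0.15  0.8  -0.13  1.29 -0.16  1.72  1.21] [0.5156 0.1523 0.0699] F [ 0.5 -0.2  0.7]
base rel seat: along b 0.0076, y(world-left) -0.0007, cz 0.0118 axis err [-0.02 -0.14 -0.  ]
[-0.011, 0.001, 0.008] [-0.0, -0.1, -0.0]
```

Lowering gently to 2 mm above the nominal seat.

Request:
{"api": "carry_out", "payload": {"motion": [{"xyz": [-0.002,0.001,0.001],"angular": [0,0,0]},{"xyz": [-0.004,0.001,0.002],"angular": [0,0,0]},{"xyz": [-0.005,0.001,0.004],"angular": [0,0,0]},{"xyz": [-0.007,0.001,0.005],"angular": [0,0,0]},{"xyz": [-0.008,0.001,0.006],"angular": [0,0,0]},{"xyz": [-0.008,0.001,0.006],"angular": [0,0,0]},{"xyz": [-0.008,0.001,0.006],"angular": [0,0,0]}]}}

```text
clock: 15.25
position: [0.518, 0.1533, 0.0606]
ee_rot: [0.058, 0.937, 0.022, -0.345]
ft_force: [-0.1, 1.0, 1.0]
grip_width: 0.384
grasp_force: 40.7
```

Request:
{"api": "carry_out", "payload": {"motion": [{"xyz": [-0.001,0,0.0005],"angular": [0,0,0]},{"xyz": [-0.0015,0,0.001],"angular": [0,0,0]},{"xyz": [-0.0015,0,0.001],"angular": [0,0,0]}]}}

```text
clock: 15.55
position: [0.5181, 0.1534, 0.0604]
ee_rot: [0.058, 0.936, 0.022, -0.346]
ft_force: [-4.4, -0.7, 13.6]
grip_width: 0.385
grasp_force: 41.4
```

Run:
```python
from h import *
bottle()
```

```text
15.55 [-0.15  0.81 -0.13  1.28 -0.16  1.71  1.21] [0.5181 0.1534 0.0604] F [-4.4 -0.7 13.6]
base rel seat: along b 0.0074, y(world-left) 0.0006, cz 0.0020 axis err [-0.02 -0.19 -0.03]
```

Contact with the trough, with little side force. Now I slide down-slope toward the stop.

Request:
{"api": "carry_out", "payload": {"motion": [{"xyz": [0.001,0,-0.001],"angular": [0,0,0]},{"xyz": [0.002,0,0],"angular": [0,0,0]},{"xyz": [0.0025,0,0.001],"angular": [0,0,0]},{"xyz": [0.003,0,0.002],"angular": [0,0,0]},{"xyz": [0.0035,0,0.003],"angular": [0,0,0]},{"xyz": [0.004,0,0.0035],"angular": [0,0,0]},{"xyz": [0.004,0,0.0035],"angular": [0,0,0]}]}}

```text
clock: 16.25
position: [0.5141, 0.154, 0.0593]
ee_rot: [0.058, 0.937, 0.023, -0.344]
ft_force: [3.4, 2.2, 6.7]
grip_width: 0.386
grasp_force: 41.6
```

Run:
```python
from h import *
bottle()
```

```text
16.25 [-0.15  0.81 -0.13  1.3  -0.16  1.7   1.21] [0.5141 0.154  0.0593] F [3.4 2.2 6.7]
base rel seat: along b 0.0032, y(world-left) 0.0007, cz 0.0019 axis err [-0.01  0.03  0.03]
```

Request:
{"api": "carry_out", "payload": {"motion": [{"xyz": [0.0005,0,0.001],"angular": [0,0,0]},{"xyz": [0.001,0,0.0015],"angular": [0,0,0]},{"xyz": [0.0012,0,0.002],"angular": [0,0,0]},{"xyz": [0.0012,0,0.002],"angular": [0,0,0]}]}}

```text
clock: 16.65
position: [0.5121, 0.1542, 0.0587]
ee_rot: [0.058, 0.937, 0.023, -0.344]
ft_force: [4.9, 0.8, 8.5]
grip_width: 0.39
grasp_force: 41.7
```

Request:
{"api": "carry_out", "payload": {"motion": [{"xyz": [0.0005,0,0.001],"angular": [0,0,0]},{"xyz": [0.001,0,0.0015],"angular": [0,0,0]},{"xyz": [0.0012,0,0.002],"angular": [0,0,0]},{"xyz": [0.0012,0,0.002],"angular": [0,0,0]}]}}

```text
clock: 17.05
position: [0.5101, 0.1545, 0.0581]
ee_rot: [0.058, 0.937, 0.023, -0.344]
ft_force: [5.3, 1.5, 8.0]
grip_width: 0.385
grasp_force: 41.8
```

Run:
```python
from h import *
bottle()
t=grab('top','top7');s=grab('scene','scene7');w=grab('wrist','wrist7')
v=np.zeros((600,800,3),'uint8')
v[:300,:400]=cv2.resize(t['img'][115:205,330:450],(400,300),interpolation=cv2.INTER_CUBIC)
v[:300,400:]=cv2.resize(s['img'][120:210,280:400],(400,300),interpolation=cv2.INTER_CUBIC)
v[300:,:480]=cv2.resize(w['img'],(480,300)); cv2.imwrite('pics/v7.png',v[...,::-1])
```

```text
17.05 [-0.15  0.8  -0.13  1.31 -0.16  1.69  1.21] [0.5101 0.1545 0.0581] F [5.3 1.5 8. ]
base rel seat: along b -0.0010, y(world-left) 0.0008, cz 0.0018 axis err [-0.    0.07  0.05]
```

View pics/v7.png

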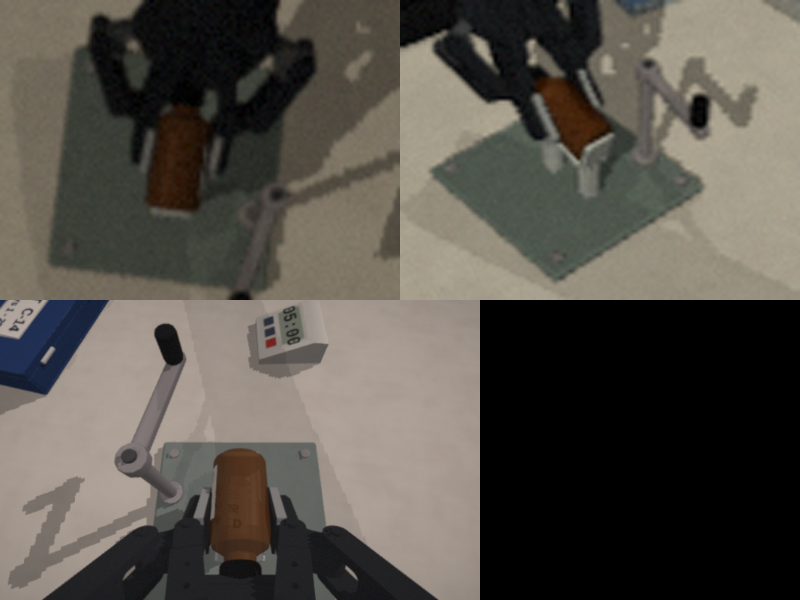

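The panels show the bottle on its side in the trough, centred, with its base about 2 mm short of the stop at (172,212). I keep sliding until the force jumps; the picture budget is used up.

Request:
{"api": "carry_out", "payload": {"motion": [{"xyz": [0.0005,0,0.001],"angular": [0,0,0]},{"xyz": [0.001,0,0.0015],"angular": [0,0,0]},{"xyz": [0.0012,0,0.0018],"angular": [0,0,0]},{"xyz": [0.0012,0,0.0018],"angular": [0,0,0]}]}}

```text
clock: 17.6
position: [0.5099, 0.1546, 0.0581]
ee_rot: [0.059, 0.938, 0.023, -0.341]
ft_force: [12.8, 0.8, 11.8]
grip_width: 0.383
grasp_force: 42.9
```

Run:
```python
from h import *
bottle()
```

```text
17.6 [-0.15  0.79 -0.13  1.32 -0.16  1.68  1.21] [0.5099 0.1546 0.0581] F [12.8  0.8 11.8]
base rel seat: along b -0.0013, y(world-left) 0.0008, cz 0.0017 axis err [0.01 0.33 0.12]
```

The hand stopped and the force rose, so the base is against the stop. I relax the push, let go, and check.

Request:
{"api": "carry_out", "payload": {"motion": [{"xyz": [-0.0005,0,-0.001],"angular": [0,0,0]},{"xyz": [-0.001,0,-0.0018],"angular": [0,0,0]},{"xyz": [-0.001,0,-0.0018],"angular": [0,0,0]}]}}

```text
clock: 17.9
position: [0.5099, 0.1546, 0.0581]
ee_rot: [0.058, 0.937, 0.023, -0.344]
ft_force: [5.4, 1.1, 8.5]
grip_width: 0.389
grasp_force: 41.8
```

Request:
{"api": "carry_out", "payload": {"motion": [{"xyz": [0,0,0],"angular": [0,0,0]},{"xyz": [0,0,0],"angular": [0,0,0]},{"xyz": [0,0,0],"angular": [0,0,0]},{"xyz": [0,0,0],"angular": [0,0,0]},{"xyz": [0,0,0],"angular": [0,0,0]}], "hand": 0.6}}

```text
clock: 18.4
position: [0.5086, 0.1542, 0.0571]
ee_rot: [0.058, 0.937, 0.022, -0.345]
ft_force: [0.4, -0.2, -1.2]
grip_width: 0.602
grasp_force: 0.0
```

```bash
cat >> h.py <<'E'
def brown(n,c):
    im=c['img'].astype(int); x0,y0,x1,y1={'top':(370,125,405,185),'scene':(300,130,360,190)}[n]
    m=np.zeros(im.shape[:2],'uint8'); m[y0:y1,x0:x1]=((im[...,0]>1.6*im[...,2])&(im[...,0]>25))[y0:y1,x0:x1]
    k=max(cv2.findContours(m,0,2)[0],key=cv2.contourArea); r=cv2.minAreaRect(k); print(n,np.round(r[0],1),np.round(r[1],1),round(r[2],1),cv2.boundingRect(k))
E
python3 - <<'E'
from h import *
st()
for n in('top','scene'): brown(n,load(n+'7')); brown(n,grab(n,n+'8'))
E
```

```text
18.4 [-0.15  0.8  -0.13  1.32 -0.16  1.69  1.21] [0.5086 0.1542 0.0571] F [ 0.4 -0.2 -1.2]
top [382.9 161.6] [15.6 31.3] 7.1 (374, 146, 19, 32)
top [382.9 162. ] [16.3 30.8] 8.1 (374, 147, 19, 31)
scene [329.5 153.5] [25.5 14.1] 45.0 (320, 143, 24, 25)
scene [329.5 153.5] [25.5 14.1] 45.0 (319, 143, 25, 25)
```

The bottle stayed put on release. I retreat along the fingers, then go round to the knob and straddle it with the fingers.

Request:
{"api": "carry_out", "payload": {"motion": [{"xyz": [0,0,-0.015],"angular": [0,0,0]},{"xyz": [0,0,-0.035],"angular": [0,0,0]},{"xyz": [0,0,-0.06],"angular": [0,0,0]},{"xyz": [0,0,-0.09],"angular": [0,0,0]},{"xyz": [0,0,-0.12],"angular": [0,0,0]},{"xyz": [0,0,-0.15],"angular": [0,0,0]},{"xyz": [0,0,-0.15],"angular": [0,0,0]},{"xyz": [0,0,-0.15],"angular": [0,0,0]}]}}

```text
clock: 19.3
position: [0.6055, 0.1421, 0.1711]
ee_rot: [0.058, 0.937, 0.022, -0.345]
ft_force: [0.3, 0.2, 0.1]
grip_width: 0.599
grasp_force: 0.0
```

Run:
```python
from h import *
p,q=st()
for n in('top','scene'): brown(n,grab(n,n+'9'))
t=load('top9'); im=t['img']; m=np.zeros(im.shape[:2],'uint8'); m[195:215,392:412]=(im.max(2)<42)[195:215,392:412]
n,l,s_,ce=cv2.connectedComponentsWithStats(m); i=1+np.argmax(s_[1:,4]); print(s_[i],ce[i],onz(t,*ce[i],.1105))
rows(p,q,[((.5,.14,.22),down(165)),((.424,.1245,.20),down(156.7))])
```

```text
19.3 [-0.14  0.91 -0.11  0.87 -0.17  2.03  1.19] [0.6055 0.1421 0.1711] F [0.3 0.2 0.1]
top [383.  161.9] [16.2 31. ] 9.0 (374, 147, 19, 31)
scene [329.5 153.5] [25.5 14.1] 45.0 (319, 143, 24, 25)
[399 202   6   7  34] [401.5        205.32352941] [0.42363577 0.12328442 0.1105    ]
[0.111, -0.015, 0.03] [-2.7, -40.4, 7.6]
[0.154, -0.04, 0.093] [-5.6, -40.2, 15.5]
```

Request:
{"api": "carry_out", "payload": {"motion": [{"xyz": [0.022,-0.003,0.006],"angular": [-0.5,-8,1.5]},{"xyz": [0.044,-0.006,0.012],"angular": [-1,-16,3]},{"xyz": [0.066,-0.009,0.018],"angular": [-1.6,-24,4.5]},{"xyz": [0.088,-0.012,0.024],"angular": [-2.1,-32,6]},{"xyz": [0.111,-0.015,0.03],"angular": [-2.7,-40,7.6]},{"xyz": [0.122,-0.021,0.046],"angular": [-3.4,-40,9.6]},{"xyz": [0.133,-0.028,0.062],"angular": [-4.1,-40,11.6]},{"xyz": [0.144,-0.034,0.078],"angular": [-4.9,-40,13.5]},{"xyz": [0.154,-0.04,0.093],"angular": [-5.6,-40.2,15.5]},{"xyz": [0.154,-0.04,0.093],"angular": [-5.6,-40.2,15.5]},{"xyz": [0.154,-0.04,0.093],"angular": [-5.6,-40.2,15.5]}], "hand": 0.42}}

```text
clock: 20.5
position: [0.4237, 0.1242, 0.2002]
ee_rot: [0.201, 0.98, -0.0, 0.0]
ft_force: [0.2, -0.3, -0.5]
grip_width: 0.419
grasp_force: 0.0
```

Run:
```python
from h import *
p,q=st(); print(np.degrees((R.from_quat(q).inv()*down(156.7)).as_rotvec()).round(2))
w=grab('wrist','wrist10'); im=w['img']
print('knob top px pred',proj(w,(.424,.124,.1175)).round(1))
rows(p,q,[((.424,.124,.135),down(156.7)),((.424,.124,.101),down(156.7))])
```

```text
20.5 [-0.25 -0.04 -0.14  1.95 -0.01  1.23  0.78] [0.4237 0.1242 0.2002] F [ 0.2 -0.3 -0.5]
[-0.03  0.02  0.09]
knob top px pred [319.5 208.3]
[-0.0, -0.0, 0.065] [-0.0, 0.0, 0.1]
[-0.0, 0.0, 0.099] [-0.0, 0.0, 0.1]
```

Run:
```python
from h import *
w=load('wrist10'); im=w['img']; m=np.zeros(im.shape[:2],'uint8'); m[170:250,270:370]=(im.max(2)<45)[170:250,270:370]
n,l,s_,ce=cv2.connectedComponentsWithStats(m)
for i in range(1,n):
    if s_[i,4]>30: print(s_[i],ce[i])
print(proj(w,(.424,.124,.1175)),proj(w,(.424,.124,.0955)),proj(w,(.4885,.097,.0955)))
```

```text
[310 193  16  22 290] [317.61724138 203.95517241]
[319.4839873  208.31236041] [319.53626955 199.10541115] [320.26188295 276.01702384]
```

Request:
{"api": "carry_out", "payload": {"motion": [{"xyz": [0,0,0.03],"angular": [0,0,0]},{"xyz": [0,0,0.055],"angular": [0,0,0]},{"xyz": [0,0,0.075],"angular": [0,0,0]},{"xyz": [0,0,0.09],"angular": [0,0,0]},{"xyz": [0,0,0.099],"angular": [0,0,0]},{"xyz": [0,0,0.099],"angular": [0,0,0]},{"xyz": [0,0,0.099],"angular": [0,0,0]}]}}

```text
clock: 21.25
position: [0.4246, 0.1245, 0.1019]
ee_rot: [0.202, 0.979, -0.0, 0.0]
ft_force: [-1.0, 0.1, 0.9]
grip_width: 0.419
grasp_force: 0.0
```

Request:
{"api": "carry_out", "payload": {"motion": [{"xyz": [0,0,0],"angular": [0,0,0]},{"xyz": [0,0,0],"angular": [0,0,0]},{"xyz": [0,0,0],"angular": [0,0,0]}], "hand": 0.25}}

```text
clock: 21.55
position: [0.4245, 0.1244, 0.1019]
ee_rot: [0.202, 0.979, 0.0, 0.001]
ft_force: [-0.1, -0.5, -0.3]
grip_width: 0.248
grasp_force: 0.0
```

Run:
```python
from h import *
p,q=st(); print(get_obs()['grip_width'])
H=np.array([.4888,.0970,0])
def arc(a): a_=np.radians(a); return (H+[.07*np.cos(a_),.07*np.sin(a_),.101],down(a))
A=np.linspace(156.7,83,19)[1:]; P=[arc(a) for a in A]
rows(p,q,P[:10]); print(P[9]); rows(*[P[9][0],P[9][1].as_quat()],P[10:])
```

```text
21.55 [-0.25  0.06 -0.14  2.07  0.01  1.01  0.77] [0.4245 0.1244 0.1019] F [-0.1 -0.5 -0.3]
0.24843996322893797
[-0.0, 0.005, 0.001] [0.0, 0.1, 4.1]
[-0.001, 0.01, 0.001] [0.0, 0.1, 8.2]
[-0.002, 0.015, 0.001] [0.0, 0.1, 12.3]
[-0.003, 0.02, 0.001] [0.0, 0.1, 16.4]
[-0.004, 0.025, 0.001] [0.0, 0.1, 20.5]
[-0.006, 0.029, 0.001] [0.0, 0.1, 24.6]
[-0.009, 0.034, 0.001] [0.0, 0.1, 28.7]
[-0.011, 0.038, 0.001] [0.0, 0.1, 32.8]
[-0.014, 0.042, 0.001] [0.0, 0.1, 36.9]
[-0.017, 0.046, 0.001] [0.0, 0.0, 41.0]
(array([0.45838272, 0.16004593, 0.101     ]), Rotation.from_matrix(array([[-0.43453259,  0.90065611,  0.        ],
                            [ 0.90065611,  0.43453259,  0.        ],
                            [ 0.        ,  0.        , -1.        ]])))
[-0.0, 0.005, 0.0] [0.0, 0.0, 4.1]
[-0.001, 0.01, 0.0] [0.0, 0.0, 8.2]
[-0.002, 0.015, 0.0] [0.0, 0.0, 12.3]
[-0.003, 0.02, 0.0] [0.0, 0.0, 16.4]
[-0.004, 0.024, 0.0] [0.0, 0.0, 20.5]
[-0.006, 0.029, 0.0] [0.0, 0.0, 24.6]
[-0.009, 0.034, 0.0] [0.0, 0.0, 28.7]
[-0.011, 0.038, 0.0] [0.0, 0.0, 32.8]
```

Request:
{"api": "carry_out", "payload": {"motion": [{"xyz": [0,0.005,0],"angular": [0,0,4.1]},{"xyz": [-0.001,0.01,0],"angular": [0,0,8.2]},{"xyz": [-0.002,0.015,0],"angular": [0,0,12.3]},{"xyz": [-0.003,0.02,0],"angular": [0,0,16.4]},{"xyz": [-0.004,0.025,0],"angular": [0,0,20.5]},{"xyz": [-0.006,0.029,0],"angular": [0,0,24.6]},{"xyz": [-0.009,0.034,0],"angular": [0,0,28.7]},{"xyz": [-0.011,0.038,0],"angular": [0,0,32.8]},{"xyz": [-0.014,0.042,0],"angular": [0,0,36.9]},{"xyz": [-0.017,0.046,0],"angular": [0,0,41]}]}}

```text
clock: 22.55
position: [0.458, 0.16, 0.1016]
ee_rot: [0.533, 0.846, -0.0, 0.0]
ft_force: [-0.2, 0.0, 0.6]
grip_width: 0.251
grasp_force: 0.2
```

Request:
{"api": "carry_out", "payload": {"motion": [{"xyz": [0,0.005,0],"angular": [0,0,4.1]},{"xyz": [-0.001,0.01,0],"angular": [0,0,8.2]},{"xyz": [-0.002,0.015,0],"angular": [0,0,12.3]},{"xyz": [-0.003,0.02,0],"angular": [0,0,16.4]},{"xyz": [-0.004,0.024,0],"angular": [0,0,20.5]},{"xyz": [-0.006,0.029,0],"angular": [0,0,24.6]},{"xyz": [-0.009,0.034,0],"angular": [0,0,28.7]},{"xyz": [-0.011,0.038,0],"angular": [0,0,32.8]},{"xyz": [-0.011,0.038,0],"angular": [0,0,32.8]}]}}

```text
clock: 23.45
position: [0.4974, 0.1664, 0.1016]
ee_rot: [0.75, 0.662, 0.0, 0.0]
ft_force: [-0.8, -0.3, -0.3]
grip_width: 0.247
grasp_force: 0.0
```

Run:
```python
from h import *
p,q=st(); H=np.array([.4888,.0970,0]); d=p-H; print(np.degrees(np.arctan2(d[1],d[0])),np.hypot(*d[:2]),R.from_quat(q).inv().apply(f).round(3))
```

```text
23.45 [-0.36  0.23 -0.05  1.88  0.01  1.03 -0.55] [0.4974 0.1664 0.1016] F [-0.8 -0.3 -0.3]
82.97154281431646 0.06992636530619632 [0.002 1.    0.001]
```

Request:
{"api": "carry_out", "payload": {"motion": [{"xyz": [0,0.001,0],"angular": [0,0,0]},{"xyz": [0,0.002,0],"angular": [0,0,0]},{"xyz": [0,0.003,0],"angular": [0,0,0]},{"xyz": [0,0.004,0],"angular": [0,0,0]},{"xyz": [0,0.004,0],"angular": [0,0,0]}]}}

```text
clock: 23.95
position: [0.501, 0.1659, 0.1015]
ee_rot: [0.749, 0.662, 0.0, 0.0]
ft_force: [-0.2, 0.3, 0.3]
grip_width: 0.251
grasp_force: 0.0
```

Request:
{"api": "carry_out", "payload": {"motion": [{"xyz": [0,0.001,0],"angular": [0,0,0]},{"xyz": [0,0.002,0],"angular": [0,0,0]},{"xyz": [0,0.002,0],"angular": [0,0,0]}]}}

```text
clock: 24.25
position: [0.5017, 0.1659, 0.1013]
ee_rot: [0.749, 0.662, -0.001, -0.001]
ft_force: [-7.1, 0.5, 4.7]
grip_width: 0.25
grasp_force: 3.5
```

Request:
{"api": "carry_out", "payload": {"motion": [{"xyz": [0,0.001,0],"angular": [0,0,0]},{"xyz": [0,0.002,0],"angular": [0,0,0]},{"xyz": [0,0.002,0],"angular": [0,0,0]}]}}

```text
clock: 24.55
position: [0.5021, 0.1659, 0.101]
ee_rot: [0.749, 0.663, -0.002, -0.002]
ft_force: [-14.9, -0.4, 9.2]
grip_width: 0.249
grasp_force: 7.3
```

Request:
{"api": "carry_out", "payload": {"motion": [{"xyz": [0,-0.002,0],"angular": [0,0,0]},{"xyz": [0,-0.004,0],"angular": [0,0,0]},{"xyz": [0,-0.006,0],"angular": [0,0,0]},{"xyz": [0,-0.008,0],"angular": [0,0,0]},{"xyz": [0,-0.008,0],"angular": [0,0,0]}], "hand": 0.4}}

```text
clock: 25.05
position: [0.4969, 0.1664, 0.1015]
ee_rot: [0.749, 0.662, 0.0, 0.0]
ft_force: [0.5, -0.3, 0.1]
grip_width: 0.4
grasp_force: 0.0
```

Run:
```python
from h import *
p,q=st(); rows(p,q,[((.4975,.1662,.1013),R.from_quat(q))])
```

```text
25.05 [-0.36  0.23 -0.05  1.88  0.01  1.03 -0.55] [0.4969 0.1664 0.1015] F [ 0.5 -0.3  0.1]
[-0.0, 0.001, 0.0] [0.0, 0.0, 0.0]
```

The knob is at its stop: force rose to 15 N with no motion. I lift straight up and clear, then verify.

Request:
{"api": "carry_out", "payload": {"motion": [{"xyz": [0,0,-0.01],"angular": [0,0,0]},{"xyz": [0,0,-0.025],"angular": [0,0,0]},{"xyz": [0,0,-0.05],"angular": [0,0,0]},{"xyz": [0,0,-0.08],"angular": [0,0,0]},{"xyz": [0,0,-0.12],"angular": [0,0,0]},{"xyz": [0,0,-0.16],"angular": [0,0,0]},{"xyz": [0,-0.04,-0.2],"angular": [0,0,0]},{"xyz": [0,-0.08,-0.22],"angular": [0,0,0]},{"xyz": [0,-0.11,-0.22],"angular": [0,0,0]},{"xyz": [0,-0.11,-0.22],"angular": [0,0,0]},{"xyz": [0,-0.11,-0.22],"angular": [0,0,0]}]}}

```text
clock: 26.15
position: [0.3877, 0.18, 0.3224]
ee_rot: [0.749, 0.662, 0.001, 0.001]
ft_force: [0.7, -0.0, 0.0]
grip_width: 0.399
grasp_force: 0.0
```

Run:
```python
from h import *
st()
for n,b in(('top',(372,165,402,190)),('scene',(310,125,370,175)),):
    c=grab(n,n+'11'); 
    try: brown(n,c)
    except Exception as e: print(n,e)
    im=c['img']; x0,y0,x1,y1=b; m=np.zeros(im.shape[:2],'uint8'); m[y0:y1,x0:x1]=(im.max(2)<42)[y0:y1,x0:x1]
    k,l,s_,ce=cv2.connectedComponentsWithStats(m); print(n,'dark',[(s_[i].tolist(),ce[i].round(1).tolist()) for i in range(1,k) if s_[i,4]>10],'pred knob',proj(c,(.4974,.1672,.1075)).round(1))
# bystanders: change since start
a,b_=load('top0')['img'].astype(int),load('top11')['img'].astype(int)
for nm,(x0,y0,x1,y1) in dict(small=(235,155,256,178),timer=(325,235,365,275)).items(): print(nm,abs(a-b_)[y0:y1,x0:x1].mean().round(2))
```

```text
26.15 [-0.41 -0.14 -0.11  1.78 -0.01  1.49 -0.65] [0.3877 0.18   0.3224] F [ 0.7 -0.   0. ]
top [382.2 152.8] [11.2 16.2] 53.1 (376, 146, 16, 15)
top dark [([384, 165, 18, 20, 62], [393.7, 173.1]), ([372, 170, 16, 20, 69], [379.0, 179.9])] pred knob [378.6 168.4]
scene [329.8 153.8] [26.2 14.1] 45.0 (319, 143, 25, 25)
scene dark [([316, 140, 8, 8, 47], [319.0, 143.0]), ([329, 144, 6, 10, 48], [331.4, 148.8])] pred knob [331.4 147.4]
small 3.96
timer 3.71
```

Run:
```python
from h import *
a,b_=load('scene0')['img'].astype(int),load('scene11')['img'].astype(int)
for nm,(x0,y0,x1,y1) in dict(small=(225,225,246,255),timer=(346,210,396,255),ref=(120,330,160,380)).items(): print(nm,abs(a-b_)[y0:y1,x0:x1].mean().round(2))
for c in(a,b_):
    m=(c[225:255,225:246].max(2)<42); print(np.argwhere(m).mean(0).round(2),m.sum())
print(hand_in())
```

```text
small 2.54
timer 1.91
ref 1.95
[8.02 7.95] 60
[8.19 8.09] 58
the job is handed in; nothing more can be done
None
```

The large bottle is lying in the cradle with its base against the end stop, the keeper is pushed to its closed stop, the small bottle and timer haven't moved, and I've handed the job in at about 26 s; no verdict came back.

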